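# Refit the key holder's top and clamp it at its height mark

### The arm

A 7-joint arm with a two-finger parallel gripper is mounted at the origin on the work surface. World frame = base frame: x ahead of the robot, y to its left, z up, the work surface at z = 0. Lengths are in m, angles in rad, forces in N, time in s.
With the tool pointing down it reaches from about 0.425 to 0.925 m from the base axis. Payload 6.8 kg.
Tool frame: the origin (TCP) lies at the very end of the fingers, on their centre line; the grasp point (between the pads) lies 19 mm behind it; z points along the fingers, y is the line along which they close (so a half turn about z gives the same grasp; the last joint's range is limited). The gripper opens to 85 mm and grips with 20 to 120 N. Pads are 22 mm wide; open, the fingers measure 114 mm over their backs; the gripper's body (76 mm by 85 mm) begins 54 mm behind the grasp point. The pads swing forward as they close: fully open they stand 13 mm farther back than shut.
Start: joints at [-1.221, 0.477, 0.022, 1.555, -0.011, 1.109, -0.083], TCP at [0.298, 0.606, 0.231] pointing down, gripper open.
Joint ranges: [-2.96, 2.96], [-0.34, 2.1], [-1.41, 1.46], [0.24, 2.44], [-1.37, 4.51], [0.17, 1.92], [-2.96, 2.96]. Speed limits (rad/s): [2.39, 2.39, 3.14, 3.14, 3.14, 3.14, 3.14].

### API

Orientations are given as a unit quaternion [w, x, y, z].
In Python, from station import get_obs, read_camera, hand_in gives the robot as it stands.
- The arm moves only by the tool arm_command, never from a script. Its argument "commands" is one flat list of numbers, 7 for each row, row after row: the shift along the tool's x, y, z in m, then the turn, a rotation vector about the tool's x, y, z in degrees, then the opening, from 0 (shut) to 1 (fully open). In form: [tx, ty, tz, rx, ry, rz, fingers, tx, ty, tz, rx, ry, rz, fingers, ...]. A call has 1 to 8 rows; each row is the pose to reach, as a shift and turn from the pose commanded when the call began, along the tool's axes at that moment; what a row does not reach only later rows make up. A row lasts 1/10 s, in which the tool goes at most 50 mm and 8.59 degrees, less where a joint would pass 70% of its speed; a pose out of reach is approached as far as the arm can. A call with a gripper value outside its range is refused whole. The fingers move at their own pace and stop on an object; "force" is the grip in N (left out, the last holds). Time passes only in rows, so rows that repeat a pose let the fingers close. It gives the time, the measured TCP pose, the force, the opening and the grip force at its end, in the units of the state.
- get_obs(): the state, without advancing time (a new reading comes with each control period).
- read_camera(name): name is "side" or "top"; returns a dict with "img" (420x560x3 uint8, red, green, blue), "camera_matrix" (3x3 intrinsics, pixels), "pose" (4x4, takes a point from camera to world coordinates). Camera axes: x right, y down, z forward; pixel columns grow to the right and rows downward; lengths in m; the calibration is good to about 2 mm. A picture is of the moment at which its call begins. There is no depth.
- hand_in(): hands the job in; it is judged then, once.
The state is a dict: "t": time; "q": joint angles; "joint_vel": joint speeds; "joint_torque": joint torques, N m; "eef_pos": TCP position; "tool_rot": TCP orientation; "contact_force": force on the tool from outside, world axes, zero at the start; "torque": the same for the moment, N m; "gripper_width": opening from 0.0 (shut) to 1.0 (fully open); "grasp_force": force on a finger pad.
Only numpy, scipy, OpenCV 4.12 (cv2) and the standard library are available. Lean on these libraries where they do the work, as an engineer would, in place of code of your own. Each camera call takes 0.05 s, during which the arm holds its last target. There are 200 camera calls.

### The job

The key holder has been taken apart for cleaning: slip its loose top with the key bar over the post, bring the top's lower rim level with the upper edge of the red mark on the post, and while holding it there, one finger on the black rubber rest at its back and one on the orange cam lever, squeeze the lever fully shut. Leave the lever open until the rim is at the mark, keep the rim at the mark while the lever closes, and do not move the other things on the ledge. Finish still gripping rest and shut lever, with the top upright at the mark; do not let go.

Things in the scene. Friction and masses are not known exactly. Their poses are not given: they have to be found in the camera images.
- upper: Loose top of the key holder, brushed nickel, 0.2 to 0.35 kg, standing upright on the ledge at the start. Origin: centre of its lower rim; z up along the sleeve, x along the key bar, y towards the lever. A square sleeve 20 x 20 mm, z = 0 to 80 mm; 15 x 15 mm bore open below, closed at z = 80. Round its foot a black clamp collar 34 x 34 mm, z = 0 to 22, with lever lugs out to y = +24.
- rim (a point): Centre of the lower rim of the top (same point as its origin): the mouth of the bore, and the edge to set level with the mark.
- key_bar (a point): Middle of the key bar across the top of the sleeve: flat bar 150 mm long (top's x), 10 mm thick (y), z = 80 to 96 mm of the top, this point at z = 88. Can be pinched across its thickness from above. Four spring clips hang under it at x = +-42 and +-66 mm, down to z = 49. Nothing stands above it.
- finger_rest: Soft black rubber finger rest on the sleeve's back. Origin: middle of its outer face, at y = -15, z = 50 mm of the top; 16 mm wide, z = 28 to 72; gives 4 mm under about 9 N. To clamp, one finger lies here, the other on the lever, either side of the key bar; a pinch that yields 6 mm in all carries the top. As the fingers close by d, shift the hand d/2 towards the top's -y so the sleeve stays put.
- lever (a joint): Angle (rad) of the orange cam lever on the top's +y side: 0 = shut, upright along the sleeve; positive = its upper end leans out to +y, stop 0.9; starts at 0.4 to 0.6. Stays where left; 7 to 10 N at its upper end turns it; shut, it clamps a shoe on the post. A smooth plate 16 mm wide; shut, y = 15 to 21 mm, up to z = 60. Its end rises 8 mm as it shuts and may drag the top down.
- lever_pin (a point): Hinge pin of the lever, along the top's x, at y = 17, z = 14 mm of the top. With the lever open by q its outer upper corner, where a finger meets it, is at y = 17 + 46 sin q + 4 cos q, z = 14 + 46 cos q - 4 sin q (mm). Shut, lever to finger rest measures 36 mm, 32 with the rest pressed in.
- lever_tip (a point): Middle of the lever's upper end, 46 mm from the pin.
- post_top (a point): Uppermost point of the key holder's upright round post: 12 mm diameter, domed end, 145 mm above the ledge; the bore has 1.5 mm to spare all round. With the lever open nothing holds the top up: let go, it slides down until the closed end of its bore rests on the post, rim 65 mm above the ledge. Any turn about the post will do.
- base_top (a point): Foot of the post, 26 mm above the ledge, on the weighted round base (130 mm diameter), which stands on felt and slides up to 50 mm on the ledge if shoved with more than about 6 N; it does not tip.
- mark (a point): Centre of the post at the upper edge of the red mark, a band 4 mm high round the post; 82 to 107 mm above the ledge. The mark stays on the post and the sleeve passes freely over it.
- dish: Hexagonal blue ceramic dish, 110 mm across, 30 mm high, with a key in it; bystander. Origin at the centre of its underside.
- remote: White plastic remote, 160 x 44 x 18 mm, long along its x; bystander. Origin at the centre of its underside.
- tray: Square glass tray, 130 x 130 x 22 mm; bystander. Origin at the centre of its underside.
- stand: Folding wooden stand with a closed blue mail folder on it, about 195 x 190 mm on the ledge and 215 mm high; bystander. Origin on the ledge under its middle.
Mind the look-alikes: they are no part of the job. Leave any green look-alike of the upper alone. Of the things that look like the part that bears post_top, take the one that is farthest from the robot's base at the start.

How it is judged:
By the outcome, as a careful person would: the job done as asked, in the order asked, and still so for the second after the job is handed in, while the arm keeps its last pose, push and grip.
It also fails if it takes over 64 s, if anything falls off the work surface, if the arm or the gripper's body presses on something with over 40 N, if the wrist force passes 120 N, or if a joint passes its speed limit or range.

## Working session

There is one attempt and no reset: what is moved stays moved. The work goes in short steps, Python scripts to look and compute and a tool call to move; the robot and the scene stay as the last step left them, time stands still between calls to the robot, and variables do not carry over. Pictures are saved under pics/ and viewed, at most 10 in all, crops included, and the job is handed in when it is done.

Besides the shell and the picture viewer there is one more tool, called after "Call:" by a JSON object that holds its "fn" and its "kwargs", one argument or row to a line. arm_command: Moves the arm, as the interface text tells. Its arguments: {"type":"object","properties":{"commands":{"type":"array","items":{"type":"number"}},"force":{"type":"number"}},"required":["commands"]}

```bash
mkdir -p pics
cat > h.py <<'E'
import numpy as np, cv2
from station import get_obs, read_camera, hand_in
def cam(n):
    c=read_camera(n); return c['img'],np.array(c['camera_matrix']),np.array(c['pose'])
def ray(K,P,u,v):
    d=P[:3,:3]@np.linalg.inv(K)@np.array([u,v,1.]); return P[:3,3],d/np.linalg.norm(d)
def onz(K,P,u,v,z):
    o,d=ray(K,P,u,v); return o+d*(z-o[2])/d[2]
def tri(a,b):
    (o1,d1),(o2,d2)=a,b
    s=np.linalg.lstsq(np.c_[d1,-d2],o2-o1,rcond=None)[0]
    p,q=o1+s[0]*d1,o2+s[1]*d2; return (p+q)/2,np.linalg.norm(p-q)
def proj(K,P,X):
    X=np.atleast_2d(X); c=(X-P[:3,3])@P[:3,:3]; p=c@K.T; return p[:,:2]/p[:,2:]
def save(n,i): cv2.imwrite('pics/'+n,cv2.cvtColor(i,cv2.COLOR_RGB2BGR))
E
python3 - <<'E'
from h import *
a=[]
for n in('side','top'):
    i,K,P=cam(n); save(n+'0.png',i); print(n,K.round(1).tolist(),P.round(3).tolist())
print(get_obs())
E
```

```text
side [[468.6, 0.0, 273.9], [0.0, 468.6, 213.7], [0.0, 0.0, 1.0]] [[0.852, -0.287, 0.438, -0.117], [-0.524, -0.486, 0.699, -0.936], [0.012, -0.825, -0.565, 0.949], [0.0, 0.0, 0.0, 1.0]]
top [[542.1, 0.0, 272.0], [0.0, 542.1, 204.0], [0.0, 0.0, 1.0]] [[-0.005, -0.981, 0.193, 0.219], [-1.0, 0.003, -0.007, 0.124], [0.007, -0.193, -0.981, 1.747], [0.0, 0.0, 0.0, 1.0]]
{'t': 0.1, 'q': array([-1.22108204,  0.47771657,  0.0223716 ,  1.55635702, -0.01150146,
        1.10931805, -0.08309521]), 'joint_vel': array([ 0.00055894, -0.00132014,  0.00111538, -0.00286853,  0.00054068,
        0.00115975, -0.00022904]), 'joint_torque': array([ 3.47593923e-03, -5.97760928e+01,  1.61302663e+00, -2.81954312e+01,
        1.27623189e-02,  5.05189309e-03,  8.63360924e-06]), 'eef_pos': array([0.29812889, 0.60498919, 0.23042222]), 'tool_rot': array([-1.23831538e-04,  2.26914005e-01,  9.73914440e-01, -8.25973939e-04]), 'contact_force': array([-0.98929399, -0.38730382,  0.21310357]), 'torque': array([-0.03688931,  0.05328208,  0.02016068]), 'grasp_force': 0.0, 'gripper_width': 1.001534968510453}
```

View pics/side0.png

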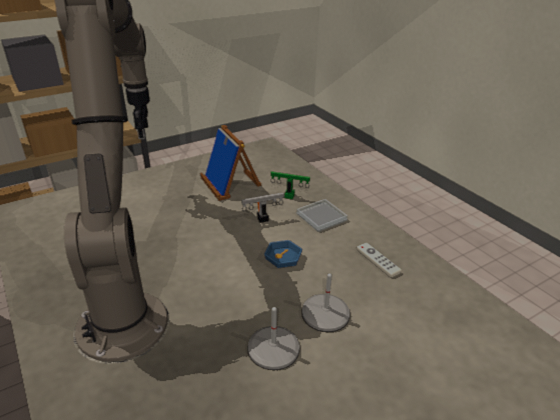

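View pics/top0.png

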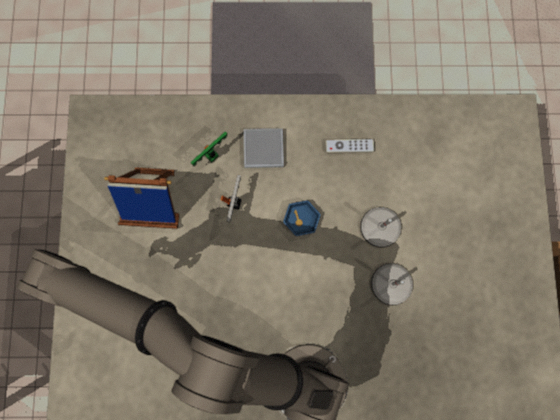

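Run:
```python
from h import *
a,K,P=cam('side'); b,K2,P2=cam('top')
def c(i,u,v,w,h,s): return cv2.resize(i[v:v+h,u:u+w],None,fx=s,fy=s,interpolation=cv2.INTER_CUBIC)
m=np.vstack([np.hstack([c(a,235,180,60,50,6),c(b,205,170,60,50,6)]),np.hstack([c(a,296,265,60,50,6),c(b,350,200,60,50,6)][:2])[:, :720]])
save('m0.png',m)
```

```text
(no output)
```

View pics/m0.png

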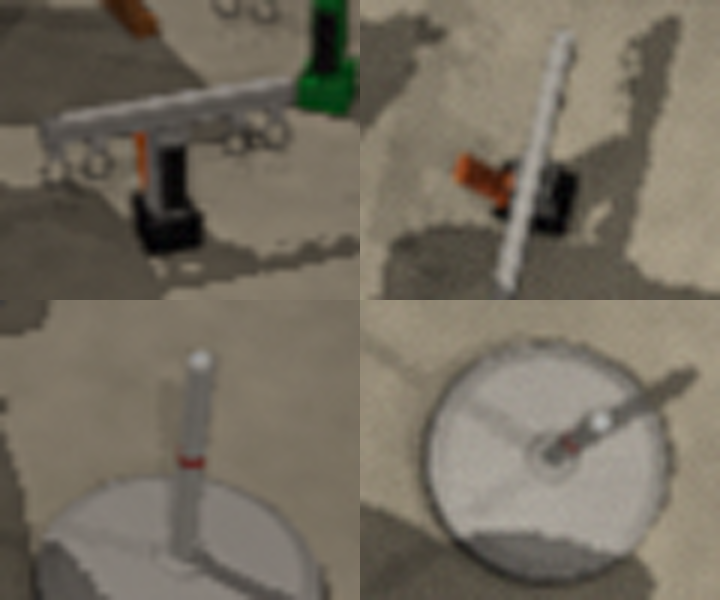

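```bash
cat > m.py <<'E'
from h import *
a,K,P=cam('side'); b,K2,P2=cam('top')
c=lambda x,y,u,v:((x+.5)/6-.5+u,(y+.5)/6-.5+v)
T=lambda x,y,u,v:ray(K2,P2,*c(x,y,u,v)); S=lambda x,y,u,v:ray(K,P,*c(x,y,u,v))
e1=onz(K2,P2,*c(205,35,205,170),.096);e2=onz(K2,P2,*c(145,285,205,170),.096)
f1=onz(K,P,*c(45,125,235,180),.09);f2=onz(K,P,*c(295,92,235,180),.09)
print('bar top',e1,e2,(e1+e2)/2,np.linalg.norm(e1-e2),'side',f1,f2)
print('tri',tri(T(205,35,205,170),S(295,92,235,180)),tri(T(145,285,205,170),S(45,125,235,180)))
pt=tri(T(240,120,350,200),S(201,54,296,265));print('post top',pt)
# plate axis by red-free method: intersect side rays with vertical line at post xy
x,y=pt[0][:2]
for n,px in(('mark up',(191,157)),('mark lo',(191,168)),('top',(201,53))):
    o,d=ray(K,P,*c(*px,296,265)); s=np.dot(pt[0][:2]-o[:2],d[:2])/np.dot(d[:2],d[:2]); print(n,o+s*d)
# disc rim top via ellipse mask in top view
g=onz(K2,P2,*c(190,160,350,200),.026);print('foot top view',g)
for v in(e1,): 
    d=e1-e2; print('bar yaw deg',np.degrees(np.arctan2(d[1],d[0])))
for n,KK,PP in(('side',K,P),('top',K2,P2)): print(n, proj(KK,PP,[[x,y,.145],[x,y,.026]]))
from scipy.spatial.transform import Rotation as R
q=get_obs()['tool_rot'];print(R.from_quat([q[1],q[2],q[3],q[0]]).as_matrix().round(3))
E
python3 m.py
```

```text
bar top [0.63659249 0.21582712 0.096     ] [0.50415005 0.24575259 0.096     ] [0.57037127 0.23078986 0.096     ] 0.1357811951326055 side [0.49829421 0.25028765 0.09      ] [0.6386016  0.20824166 0.09      ]
tri (array([0.64124326, 0.21564284, 0.08468573]), np.float64(0.0038546416676609255)) (array([0.50125255, 0.24755045, 0.09140849]), np.float64(0.007867001721758327))
post top (array([ 0.48752552, -0.24123386,  0.14202701]), np.float64(0.001512075846059179))
mark up [ 0.48830698 -0.24191533  0.08207244]
mark lo [ 0.48868434 -0.24224552  0.07551326]
top [ 0.4880308  -0.24167413  0.14291894]
foot top view [ 0.48455983 -0.23939758  0.026     ]
bar yaw deg -12.73222077813681
side [[328.88581687 272.77589687]
 [325.45361746 305.829847  ]]
top [[389.91945316 219.19660482]
 [381.77984977 225.33575086]]
[[-0.897  0.442 -0.   ]
 [ 0.442  0.897 -0.001]
 [-0.    -0.001 -1.   ]]
```

Call:
{"fn": "arm_command", "kwargs": {
  "commands": [0,0,-0.04,0,0,0,1,-0.04,-0.02,-0.07,0,0,-6,1,-0.08,-0.042,-0.07,0,0,-13,1,-0.12,-0.063,-0.07,0,0,-13.2,1,-0.16,-0.084,-0.07,0,0,-13.2,1,-0.2,-0.105,-0.07,0,0,-13.2,0.8,-0.24,-0.126,-0.07,0,0,-13.2,0.7,-0.28,-0.147,-0.07,0,0,-13.2,0.6]
}}

```text
t: 1.1
eef_pos: [0.4853, 0.3482, 0.3015]
tool_rot: [0.0, 0.113, 0.994, 0.0]
contact_force: [0.4, 0.8, 0.0]
gripper_width: 0.601
grasp_force: 0.0
```

```bash
cat > d.py <<'E'
# usage: d.py x y z [topyaw-y-angle deg]: needed shift in current tool axes
import sys; from h import *
from scipy.spatial.transform import Rotation as R
o=get_obs(); q=o['tool_rot']; M=R.from_quat([q[1],q[2],q[3],q[0]]).as_matrix()
t=np.array([float(v) for v in sys.argv[1:4]])
print('pos',o['eef_pos'].round(4),'yang',np.degrees(np.arctan2(M[1,1],M[0,1])).round(2),'tilt',M[:,2].round(4),'shift',(M.T@(t-o['eef_pos'])).round(4),o['t'],o['gripper_width'],o['grasp_force'],o['contact_force'].round(1))
E
python3 d.py .570 .2305 .18
python3 - <<'E'
from h import *
i,K,P=cam('side'); f=i.astype(float)
r=f[...,0]-f[...,1:].max(2); s=r[270:310,310:345]; w=np.clip(s-15,0,None)
v,u=np.mgrid[270:310,310:345]; print('red c',(w*u).sum()/w.sum(),(w*v).sum()/w.sum(),w.sum(),s.max())
# post silhouette around
for v in range(268,312): print(v, i[v,316:340].mean(1).astype(int) if v in(274,284,296) else '', end='') 
print()
for n in range(270,280): print(n,i[n,320:338].mean(1).astype(int))
E
```

```text
pos [0.4853 0.3482 0.3015] yang 76.97 tilt [ 2.e-04  3.e-04 -1.e+00] shift [-0.109  -0.0956  0.1215] 1.1 0.6010676136918452 0.0 [0.4 0.8 0. ]
red c 327.688679245283 291.66037735849056 212.0 56.0
268 269 270 271 272 273 274 [115 116 116 116 116 116 108  84  71  69  70  72  92 109 108  84  70  72
  75  75  75  75  73  72]275 276 277 278 279 280 281 282 283 284 [114 116 115 114 114 114 100  73  58  57  70  88  98 101  88  76  74  75
  73  74  74  72  74  75]285 286 287 288 289 290 291 292 293 294 295 296 [123 125 127 126 101  80  79  71  59  73  88  99  99  84  74  76  77  72
  63  62  66  72  72  71]297 298 299 300 301 302 303 304 305 306 307 308 309 310 311 
270 [118 114  97  78  71  72  73  72  72  73  71  70  71  72  73  73  74  72]
271 [119 117 100  78  70  71  72  72  73  72  71  71  72  73  72  74  75  73]
272 [117 113  97  76  69  69  70  70  70  71  71  72  72  73  73  74  74  73]
273 [116 115 100  76  67  69  69  63  69  80  77  71  71  72  75  76  75  75]
274 [116 116 108  84  71  69  70  72  92 109 108  84  70  72  75  75  75  75]
275 [115 117 108  85  73  72  66  79 104 122 122  96  74  71  73  74  75  75]
276 [114 117 107  86  75  74  67  75  98 113 116  91  73  73  72  75  74  74]
277 [114 113 104  86  74  73  69  76  91 101 103  85  71  72  73  73  75  74]
278 [114 115 101  81  68  70  66  77  91  99  99  81  70  70  73  74  75  76]
279 [112 111  97  71  60  59  62  79  93  99  98  78  69  70  71  74  75  76]
```

Call:
{"fn": "arm_command", "kwargs": {
  "commands": [-0.04,-0.035,0,0,0,0,0.6,-0.08,-0.07,0,0,0,0,0.6,-0.109,-0.0956,0.02,0,0,0,0.6,-0.109,-0.0956,0.06,0,0,0,0.6,-0.109,-0.0956,0.1,0,0,0,0.6,-0.109,-0.0956,0.13,0,0,0,0.6]
}}

```text
t: 1.75
eef_pos: [0.5683, 0.2316, 0.1689]
tool_rot: [-0.001, 0.114, 0.993, -0.0]
contact_force: [-0.2, -1.0, 0.3]
gripper_width: 0.604
grasp_force: 0.0
```

```bash
python3 - <<'E'
from h import *
i,K,P=cam('side'); j,K2,P2=cam('top')
n=P[:2,3]-np.array([.4875,-.2412]); n/=np.linalg.norm(n)
# post axis: pick xy so dome/foot fit; here using triangulated xy
x,y=.4875,-.2412
zs=np.arange(.078,.112,.004)
print([(round(z*1e3),proj(K,P,[x+n[0]*.0047,y+n[1]*.0047,z])[0].round(2).tolist()) for z in zs])
vd=P[:3,3]-np.array([x,y,.139]); vd/=np.linalg.norm(vd); up=np.array([0,0,1])-vd[2]*vd; up/=np.linalg.norm(up)
print('dome sil',proj(K,P,np.array([x,y,.139])+up*.006))
def c(i,u,v,w,h,s): return cv2.resize(i[v:v+h,u:u+w],None,fx=s,fy=s,interpolation=cv2.INTER_CUBIC)
save('m1.png',np.hstack([c(i,225,130,70,100,5),c(j,190,140,80,100,5)]))
E
python3 d.py .57 .2305 .069
```

```text
[(78, [326.76, 293.05]), (82, [326.88, 291.95]), (86, [326.99, 290.84]), (90, [327.11, 289.72]), (94, [327.23, 288.6]), (98, [327.34, 287.48]), (102, [327.46, 286.35]), (106, [327.58, 285.22]), (110, [327.69, 284.09])]
dome sil [[328.9295284  272.19725373]]
pos [0.5661 0.231  0.1669] yang 76.98 tilt [-0.0077 -0.0039 -1.    ] shift [-0.0046  0.0009  0.0978] 1.85 0.5993177315721899 0.0 [-0.7  0.1  0.4]
```

View pics/m1.png

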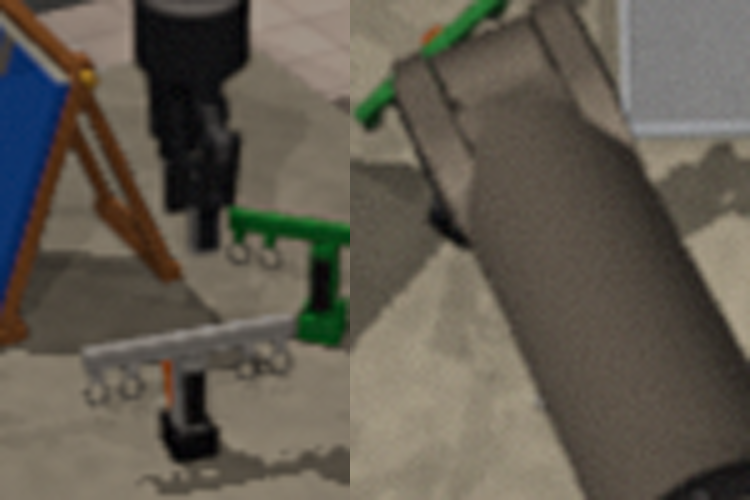

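Call:
{"fn": "arm_command", "kwargs": {
  "commands": [0,0,0.03,0,0,0,0.6,0,0,0.06,0,0,0,0.6,0,0,0.08,0,0,0,0.6,0,0,0.095,0,0,0,0.6,0,0,0.102,0,0,0,0.6,0,0,0.102,0,0,0,0.6]
}}

```text
t: 2.45
eef_pos: [0.5693, 0.2324, 0.0695]
tool_rot: [-0.0, 0.113, 0.994, 0.0]
contact_force: [-0.5, 0.0, 0.9]
gripper_width: 0.595
grasp_force: 0.0
```

```bash
python3 d.py .5695 .230 .069
python3 - <<'E'
from h import *
from scipy.optimize import least_squares
D={}
for n,(u0,u1,v0,v1) in(('side',(310,345,280,300)),('top',(372,400,208,235))):
    i,K,P=cam(n); f=i.astype(float); r=f[...,0]-f[...,1:].max(2); s=r[v0:v1,u0:u1]; w=np.clip(s-12,0,None)
    _,lab,st,_=cv2.connectedComponentsWithStats((w>0).astype(np.uint8)); k=1+st[1:,4].argmax(); w=w*(lab==k)
    v,u=np.mgrid[v0:v1,u0:u1]; D[n]=(K,P,(w*u).sum()/w.sum(),(w*v).sum()/w.sum()); print(n,D[n][2:],s.max(),st[k])
    if n=='top': print(i[212:232,380:398].mean(2).astype(int))
    else: print(i[300:314,318:336].mean(2).astype(int))
print('red tri',tri(*[ray(*D[n]) for n in D]))
E
```

```text
pos [0.5693 0.2324 0.0695] yang 76.98 tilt [-0.  0. -1.] shift [-0.0007 -0.0023  0.0005] 2.45 0.5952700823599868 0.0 [-0.5  0.   0.9]
side (np.float64(327.724279835391), np.float64(291.6460905349794)) 58.0 [15 11  6  2 11]
[[ 79  79  80  80  81  73  64  82  97 103  97  85  81  81  81  82  80  82]
 [ 81  81  82  81  81  73  66  84  99 104  94  83  81  81  82  81  82  81]
 [ 81  83  82  82  82  73  68  84  99 103  92  82  81  81  82  82  82  83]
 [ 83  81  83  82  82  79  77  88 100 103  90  81  82  80  81  82  81  81]
 [ 81  78  80  82  82  75  75  90 100 102  87  79  83  82  82  82  83  84]
 [ 75  74  75  69  69  67  75  90 101 102  88  74  78  83  83  83  83  83]
 [ 74  74  73  61  66  68  77  92 102 102  88  81  82  83  85  84  84  84]
 [ 77  75  72  64  75  77  81  93 102 101  90  85  77  80  86  84  84  84]
 [ 82  81  77  71  80  84  84  88  94  92  87  89  82  82  85  85  84  83]
 [ 85  85  83  80  84  89  92  92  92  94 101  98  90  85  85  86  86  85]
 [ 84  84  84  84  88  94  98 104 104 102 104 100  95  88  86  86  87  86]
 [ 86  85  85  85  86  92  99 102 107 106 105  98  9
[... 1130 characters left out ...]
100 102]
 [ 68  59  50  40  41  48  59  81  95 102 103 100 103 100 102 103 103 105]
 [ 63  45  42  46  52  62  77  96 103 104 102 105 101 103 104  99 106 105]
 [ 68  42  49  59  73  88  93 100 100 101  99  99  98  99 102 100  99 101]
 [ 75  71  69  73  95  94  96  99 103  99 101  95 100  97  99 100 101 102]
 [ 82  83  89  89  91  94  98 101 101  97 101 103  98  97  99  99  99 103]
 [ 73  84  90  87  93  95  98  98  96  99 100  98 100  97 101  98  98 100]
 [ 91  87  88  91  98 102  98  93  97 101  95  95  98 100  97  97  95  95]
 [101  97  97  99  98  96 101  95  97  96  99  97  96  95  98  99  98  97]]
red tri (array([ 0.48611932, -0.24174022,  0.07892111]), np.float64(0.005942018058509111))
```

Call:
{"fn": "arm_command", "kwargs": {
  "commands": [0,0,0,0,0,0,0,0,0,0,0,0,0,0,0,0,0,0,0,0,0,0,0,0,0,0,0,0,0,0,0,0,0,0,0,0,-0.03,0,0,0,0,0,0,-0.07,0,0,0,0,0,0,-0.1,0,0,0,0],
  "force": 40
}}

```text
$.commands: bad value
```

Call:
{"fn": "arm_command", "kwargs": {
  "commands": [0,0,-0.04,0,0,0,0,0,0,-0.08,0,0,0,0,0,0,-0.11,0,0,0,0,0,0,-0.11,0,0,0,0]
}}

```text
t: 2.95
eef_pos: [0.5726, 0.2335, 0.1858]
tool_rot: [0.005, 0.114, 0.994, 0.003]
contact_force: [-0.2, 0.3, -0.2]
gripper_width: -0.002
grasp_force: 0.0
```

```bash
python3 d.py .4875 -.241 .275;python3 - <<'E'
from h import *
i,K,P=cam('side'); j,K2,P2=cam('top')
def c(i,u,v,w,h,s): return cv2.resize(i[v:v+h,u:u+w],None,fx=s,fy=s,interpolation=cv2.INTER_CUBIC)
save('m2.png',np.hstack([c(i,215,90,80,100,5),c(j,190,140,80,100,5)]))
E
```

```text
pos [0.5726 0.2335 0.1858] yang 76.94 tilt [ 0.0097  0.0052 -0.9999] shift [-0.025  -0.4808 -0.0925] 2.95 -0.0019404662417122508 0.0 [-0.2  0.3 -0.2]
```

View pics/m2.png

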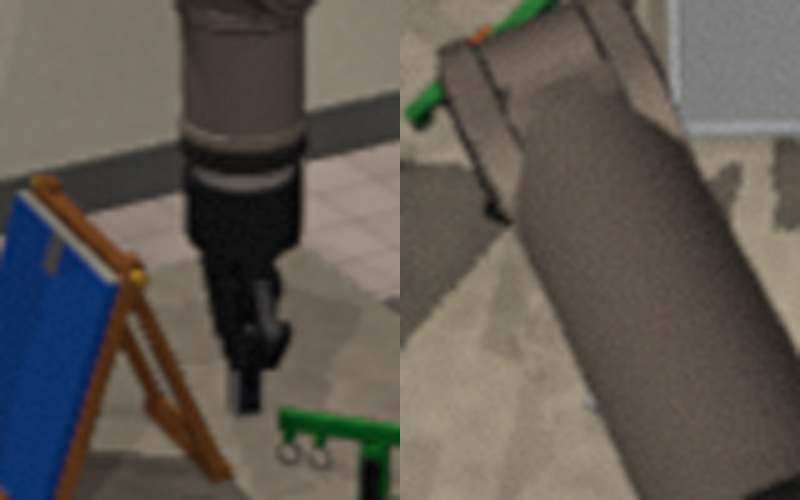

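The first call was refused because I miscounted the numbers, so the hand rose empty. I'll check that the top wasn't disturbed.

Run:
```python
from h import *
i,K,P=cam('side')
save('m3.png',cv2.resize(i[150:250,215:335],None,fx=5,fy=5,interpolation=cv2.INTER_CUBIC))
```

```text
(no output)
```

View pics/m3.png

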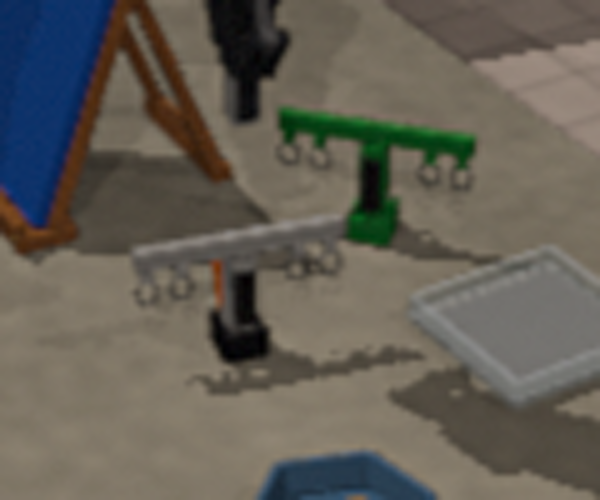

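The side view shows the top still standing where it was: bar ends at about (242,201) and (284,195), green twin untouched. I'll reopen, descend and grip.

Call:
{"fn": "arm_command", "kwargs": {
  "commands": [0,0,0,0,0,0,0.6,0,0,0,0,0,0,0.6,0,0,0.03,0,0,0,0.6,0,0,0.06,0,0,0,0.6,0,-0.002,0.085,0,0,0,0.6,0,-0.002,0.102,0,0,0,0.6,0,-0.002,0.11,0,0,0,0.6,0,-0.002,0.11,0,0,0,0.6],
  "force": 40
}}

```text
t: 3.9
eef_pos: [0.5678, 0.2298, 0.0678]
tool_rot: [-0.001, 0.113, 0.994, -0.001]
contact_force: [0.2, -0.4, 0.6]
gripper_width: 0.597
grasp_force: 0.0
```

Call:
{"fn": "arm_command", "kwargs": {
  "commands": [0,0,0,0,0,0,0,0,0,0,0,0,0,0,0,0,0,0,0,0,0,0,0,0,0,0,0,0,0,0,0,0,0,0,0],
  "force": 40
}}

```text
t: 4.4
eef_pos: [0.5696, 0.2306, 0.0705]
tool_rot: [0.001, 0.114, 0.994, 0.001]
contact_force: [-0.5, -0.2, 6.7]
gripper_width: 0.219
grasp_force: 42.1
```

```bash
python3 d.py .4875 -.241 .255
```

```text
pos [0.5696 0.2306 0.0705] yang 76.96 tilt [ 0.0019  0.001  -1.    ] shift [-0.0267 -0.4776 -0.1851] 4.4 0.21904823015826191 42.11616575717926 [-0.5 -0.2  6.7]
```

Call:
{"fn": "arm_command", "kwargs": {
  "commands": [0,0,-0.01,0,0,0,0,0,0,-0.03,0,0,0,0,0,0,-0.06,0,0,0,0,0,0,-0.1,0,0,0,0,0,0,-0.14,0,0,0,0,0,0,-0.175,0,0,0,0,0,0,-0.185,0,0,0,0,0,0,-0.185,0,0,0,0]
}}

```text
t: 5.2
eef_pos: [0.5691, 0.2304, 0.2556]
tool_rot: [0.001, 0.113, 0.994, 0.001]
contact_force: [-0.2, -0.3, -4.0]
gripper_width: 0.223
grasp_force: 41.1
```

Call:
{"fn": "arm_command", "kwargs": {
  "commands": [-0.001,-0.025,0,0,0,0,0,-0.003,-0.07,0,0,0,0,0,-0.006,-0.115,0,0,0,0,0,-0.009,-0.16,0,0,0,0,0,-0.012,-0.205,0,0,0,0,0,-0.015,-0.25,0,0,0,0,0,-0.017,-0.285,0,0,0,0,0,-0.018,-0.3,0,0,0,0,0]
}}

```text
t: 6.0
eef_pos: [0.5157, -0.0706, 0.2518]
tool_rot: [-0.002, 0.116, 0.993, -0.001]
contact_force: [0.1, 0.7, -3.8]
gripper_width: 0.219
grasp_force: 41.1
```

```bash
python3 d.py .4875 -.241 .255
```

```text
pos [ 0.5157 -0.0706  0.2518] yang 76.65 tilt [-0.0049 -0.0017 -1.    ] shift [-0.0119 -0.1723 -0.0027] 6.0 0.21929732027030155 41.0530686378479 [ 0.1  0.7 -3.8]
```

Call:
{"fn": "arm_command", "kwargs": {
  "commands": [-0.002,-0.04,0,0,0,0,0,-0.004,-0.08,0,0,0,0,0,-0.006,-0.12,0,0,0,0,0,-0.008,-0.155,0,0,0,0,0,-0.009,-0.175,0,0,0,0,0,-0.009,-0.177,0,0,0,0,0,-0.009,-0.177,0,0,0,0,0,-0.009,-0.177,0,0,0,0,0]
}}

```text
t: 6.8
eef_pos: [0.4873, -0.2389, 0.253]
tool_rot: [-0.001, 0.113, 0.994, 0.001]
contact_force: [0.9, 1.5, -2.7]
gripper_width: 0.225
grasp_force: 41.1
```

```bash
python3 d.py .4875 -.241 .255;python3 - <<'E'
from h import *
i,K,P=cam('side'); j,K2,P2=cam('top')
def c(i,u,v,w,h,s): return cv2.resize(i[v:v+h,u:u+w],None,fx=s,fy=s,interpolation=cv2.INTER_CUBIC)
save('m4.png',np.hstack([c(i,295,220,80,100,5),c(j,350,170,80,100,5)]))
E
```

```text
pos [ 0.4873 -0.2389  0.253 ] yang 77.07 tilt [-0.0022  0.0013 -1.    ] shift [-0.0007 -0.002  -0.002 ] 6.8 0.224866437833108 41.053044497966766 [ 0.9  1.5 -2.7]
```

View pics/m4.png

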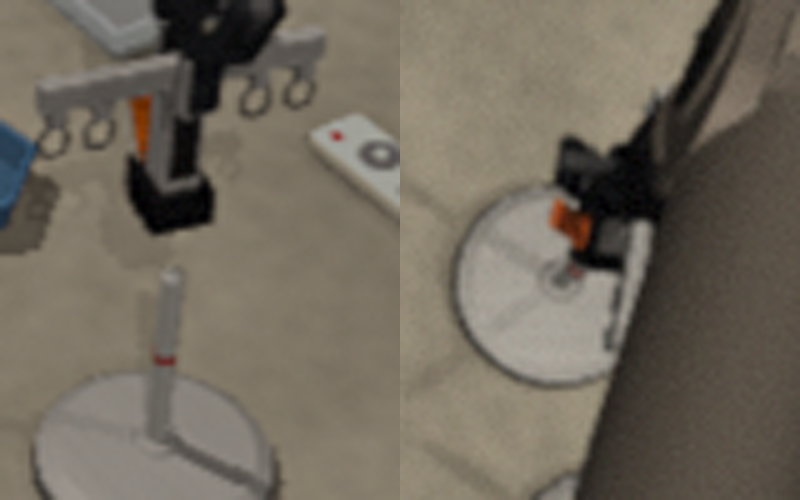

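The side view shows the top held upright above the right post, with collar corners at crop (135,205), (152,232), (212,220) and the post tip at (172,268). The lever is open. I'll measure the lateral offset more finely.

```bash
cat > s.py <<'E'
from h import *
i,K,P=cam('side'); o=get_obs(); e=o['eef_pos']
s=4; u0,v0=300,225
f=cv2.resize(i[v0:v0+70,u0:u0+60],None,fx=s,fy=s,interpolation=cv2.INTER_CUBIC); g=f.max(2)
m=(g<52).astype(np.uint8); m[:int((245-v0)*s)]=0
_,lab,st,_=cv2.connectedComponentsWithStats(m); k=1+st[1:,4].argmax(); pts=cv2.findContours((lab==k).astype(np.uint8),0,2)[0][0][:,0,:]
P_=(pts+.5)/s-.5+[u0,v0]
print('collar bbox L/R/bottom',P_[P_[:,0].argmin()],P_[P_[:,0].argmax()],P_[P_[:,1].argmax()])
# post centre line
for v in(278,280,282,284,286):
    r=i[v,318:345].astype(float).mean(1); b=np.median(r); w=np.clip(r-b-6,0,None); w[:4]=0; print(v,(w*np.arange(318,345)).sum()/w.sum())
# predicted collar corners with rim at hand
a=np.radians(-13); X=np.array([np.cos(a),np.sin(a),0]);Y=np.array([-np.sin(a),np.cos(a),0])
c=np.array([e[0],e[1],e[2]-.0705]); 
print('pred -x+y,-x-y,+x-y',proj(K,P,[c+(-X+Y)*.017,c+(-X-Y)*.017,c+(X-Y)*.017]).round(2).tolist(), 'mm/px X',proj(K,P,[c,c+X*.01,c+Y*.01,c+[0,0,.01]]).round(2).tolist(),e)
E
python3 s.py
```

```text
collar bbox L/R/bottom [320.375 252.875] [337.375 258.625] [325.375 265.875]
278 337.0
280 340.03703703703707
282 nan
284 nan
286 nan
pred -x+y,-x-y,+x-y [[320.79, 258.03], [326.2, 266.39], [338.64, 263.67]] mm/px X [[329.65, 260.83], [333.26, 260.05], [328.03, 258.4], [329.96, 257.78]] [ 0.48775293 -0.23915403  0.25386699]s.py:11: RuntimeWarning: invalid value encountered in scalar divide
  r=i[v,318:345].astype(float).mean(1); b=np.median(r); w=np.clip(r-b-6,0,None); w[:4]=0; print(v,(w*np.arange(318,345)).sum()/w.sum())
```

Run:
```python
from h import *
j,K,P=cam('top'); e=get_obs()['eef_pos']; s=14;u0,v0=372,195
f=cv2.resize(j[v0:v0+42,u0:u0+56],None,fx=s,fy=s,interpolation=cv2.INTER_CUBIC)
f=np.clip(f.astype(float)*1.5,0,255).astype(np.uint8)
a=np.radians(-13); X=np.array([np.cos(a),np.sin(a),0]);Y=np.array([-np.sin(a),np.cos(a),0]);Z=np.array([0,0,1])
c=np.array([e[0],e[1],e[2]-.0705]); 
L=lambda *p:np.array([c+(X*x+Y*y+Z*z)/1e3 for x,y,z in p])
for pts,col in((L((-17,17,22),(17,17,22),(17,-17,22),(-17,-17,22)),(0,255,0)),(L((-75,5,96),(75,5,96),(75,-5,96),(-75,-5,96)),(0,255,255)),(L((-17,17,0),(17,17,0),(17,-17,0),(-17,-17,0)),(255,0,255))):
    p=((proj(K,P,pts)-[u0,v0]+.5)*s-.5).astype(np.int32); cv2.polylines(f,[p],True,col,1)
p=((proj(K,P,[[.4875,-.2412,.145],[.4875,-.2412,.026]])-[u0,v0]+.5)*s-.5).astype(int); cv2.line(f,tuple(map(int,p[0])),tuple(map(int,p[1])),(255,255,255),1)
save('m5.png',f)
```

```text
(no output)
```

View pics/m5.png

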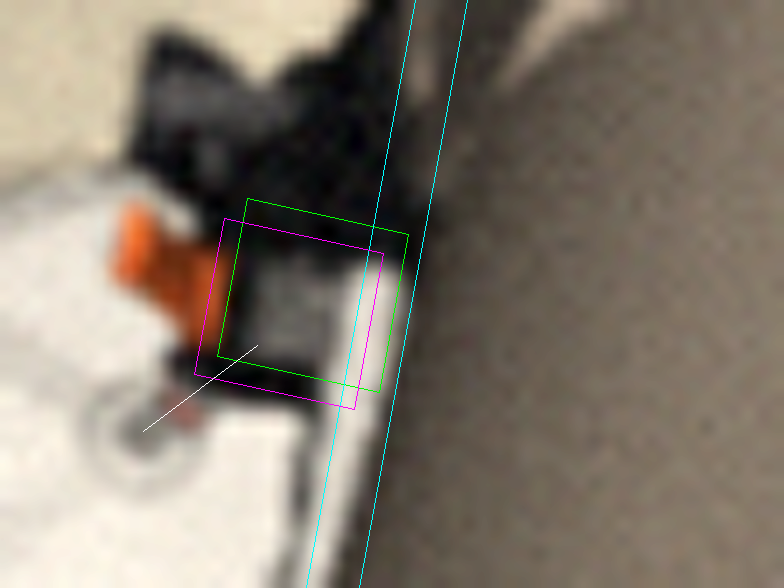

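The overlay shows the actual bar about 1 px left of (+y from) the model. Collar and post are both slightly nearer the robot than modelled. The correction is about -6.5 mm along y, so I'll shift and lower gently.

Call:
{"fn": "arm_command", "kwargs": {
  "commands": [-0.0007,-0.0065,0.01,0,0,0,0,-0.0007,-0.0065,0.025,0,0,0,0,-0.0007,-0.0065,0.033,0,0,0,0,-0.0007,-0.0065,0.037,0,0,0,0,-0.0007,-0.0065,0.04,0,0,0,0,-0.0007,-0.0065,0.043,0,0,0,0,-0.0007,-0.0065,0.046,0,0,0,0,-0.0007,-0.0065,0.046,0,0,0,0]
}}

```text
t: 7.8
eef_pos: [0.4872, -0.2457, 0.2078]
tool_rot: [0.0, 0.113, 0.994, 0.001]
contact_force: [2.3, 4.3, -6.5]
gripper_width: 0.217
grasp_force: 40.5
```

```bash
python3 d.py .4875 -.241 .255; python3 s.py 2>&1 | head -1
python3 - <<'E'
from h import *
i,K,P=cam('side'); print(i[262:300:2,318:346].max(2))
E
```

```text
pos [ 0.4872 -0.2457  0.2078] yang 77.04 tilt [ 3.0e-04  1.4e-03 -1.0e+00] shift [ 0.0008  0.0047 -0.0472] 7.8 0.21655265835053467 40.479315519332886 [ 2.3  4.3 -6.5]
s.py:11: RuntimeWarning: invalid value encountered in scalar divide
[[ 99 122 124 123 114 119 116  94  85  86  81  55  24  16  13  12  30  84
  113 123 126 131 131 123 123 119 114 120]
 [109 123 123 121 117 131 120  93  84  85  87  60  20  14  17  11  34  95
  125 130 133 133 125 127 133 130 124 125]
 [123 123  92  49  73 109  99  84  84  87  90  66  19  15  13  18  49 106
  124 121 125 131 132 130 129 131 133 133]
 [120 122  91  34  13  20  45  78  86  86  80  50  16  12  11  18  57  87
  123 136 134 132 130 129 129 130 129 126]
 [129 126  89  25   7  11  22  54  78  87  74  37  23  35  47  51  64  45
   81 123 134 133 131 131 131 130 129 129]
 [130 129  95  36   9   3  13  20  48  82  93  88  94  87  74  67  53  25
    6  48 114 134 134 131 130 129 130 131]
 [120 122  97  50  10   9   9  17  17  21  29  27  21  12   9   9  10   8
    8  29 110 135 134 131 133 132 131 131]
 [116 118 121 107  64  17   6  12  14  14  11 
[... 658 characters left out ...]
132 135 134 133 126 119 116 111 106 105 107 106 110 127 134 134 133 132
  131 130 130 129 130 130 130 128 128 128]
 [132 131 132 133 130 124 119 112 106 105 108 107 123 134 133 133 131 129
  129 128 128 128 129 129 130 129 130 129]
 [127 125 125 126 119 116 116 102  93  99 100 101 122 133 133 133 131 130
  128 129 127 128 131 131 133 130 130 129]
 [117 118 117 118 117 113 111 107 102 106 107 103 117 125 130 132 133 133
  131 130 129 128 128 128 129 129 127 126]
 [138 139 139 141 141 132 121 111 103 105 107 115 129 135 135 129 119 114
  122 129 130 131 129 128 128 128 127 127]
 [138 137 137 138 140 133 119 108 104 107 106 123 136 138 137 137 138 136
  133 127 117 112 120 126 129 130 129 127]]
```

The top is over the dome with a small side force of about +4 N in y. I'll back off 2 mm that way and continue down.

Call:
{"fn": "arm_command", "kwargs": {
  "commands": [-0.0007,0.002,0,0,0,0,0,-0.0007,0.002,0,0,0,0,0,-0.0007,0.002,0.005,0,0,0,0,-0.0007,0.002,0.01,0,0,0,0,-0.0007,0.002,0.01,0,0,0,0]
}}

```text
t: 8.4
eef_pos: [0.4876, -0.2452, 0.1976]
tool_rot: [-0.0, 0.113, 0.994, 0.0]
contact_force: [1.6, 2.8, -6.0]
gripper_width: 0.217
grasp_force: 40.6
```

Call:
{"fn": "arm_command", "kwargs": {
  "commands": [-0.0005,0.0015,0.004,0,0,0,0,-0.0005,0.0015,0.01,0,0,0,0,-0.0005,0.0015,0.016,0,0,0,0,-0.0005,0.0015,0.022,0,0,0,0,-0.0005,0.0015,0.028,0,0,0,0,-0.0005,0.0015,0.028,0,0,0,0]
}}

```text
t: 9.0
eef_pos: [0.4884, -0.244, 0.1694]
tool_rot: [-0.0, 0.114, 0.994, -0.0]
contact_force: [1.3, -0.5, -2.5]
gripper_width: 0.224
grasp_force: 40.8
```

Call:
{"fn": "arm_command", "kwargs": {
  "commands": [-0.0005,0,0.006,0,0,0,0,-0.0005,0,0.013,0,0,0,0,-0.0005,0,0.02,0,0,0,0,-0.0005,0,0.025,0,0,0,0,-0.0005,0,0.03,0,0,0,0,-0.0005,0,0.032,0,0,0,0,-0.0005,0,0.032,0,0,0,0]
}}

```text
t: 9.7
eef_pos: [0.4888, -0.2442, 0.1379]
tool_rot: [-0.0, 0.114, 0.994, -0.0]
contact_force: [0.7, -1.7, -4.3]
gripper_width: 0.226
grasp_force: 40.9
```

Call:
{"fn": "arm_command", "kwargs": {
  "commands": [0,0,0.001,0,0,0,0,0,0,0.002,0,0,0,0,0,0,0.003,0,0,0,0,0,0,0.003,0,0,0,0]
}}

```text
t: 10.1
eef_pos: [0.4893, -0.2442, 0.1354]
tool_rot: [0.0, 0.113, 0.994, -0.0]
contact_force: [0.6, -1.3, -2.9]
gripper_width: 0.215
grasp_force: 41.1
```

Call:
{"fn": "arm_command", "kwargs": {
  "commands": [0,0,0.001,0,0,0,0,0,0,0.002,0,0,0,0,0,0,0.003,0,0,0,0,0,0,0.003,0,0,0,0]
}}

```text
t: 10.5
eef_pos: [0.4899, -0.2444, 0.1344]
tool_rot: [0.001, 0.114, 0.994, 0.0]
contact_force: [-4.9, 1.6, 17.6]
gripper_width: 0.218
grasp_force: 43.4
```

Call:
{"fn": "arm_command", "kwargs": {
  "commands": [0,0,-0.002,0,0,0,0,0,0,-0.002,0,0,0,0.3,0,0,-0.002,0,0,0,0.5,0,0,-0.002,0,0,0,0.7,0,0,-0.002,0,0,0,0.88,0,0,-0.002,0,0,0,0.88,0,0,-0.002,0,0,0,0.88]
}}

```text
t: 11.2
eef_pos: [0.4891, -0.2439, 0.1342]
tool_rot: [-0.0, 0.113, 0.994, 0.0]
contact_force: [0.2, 0.3, -0.3]
gripper_width: 0.882
grasp_force: 0.0
```

Call:
{"fn": "arm_command", "kwargs": {
  "commands": [0.001,0.007,0,0,0,0,0.88,0.002,0.014,0,0,0,0,0.88,0.002,0.014,0,0,0,0,0.88]
}}

```text
t: 11.5
eef_pos: [0.4906, -0.2282, 0.1342]
tool_rot: [-0.0, 0.112, 0.994, 0.0]
contact_force: [-0.2, -0.4, -0.0]
gripper_width: 0.879
grasp_force: 0.0
```

```bash
python3 d.py .4875 -.241 .105
python3 - <<'E'
from h import *
i,K,P=cam('side'); j,K2,P2=cam('top')
def c(i,u,v,w,h,s): return cv2.resize(i[v:v+h,u:u+w],None,fx=s,fy=s,interpolation=cv2.INTER_CUBIC)
save('m6.png',np.hstack([c(i,300,235,60,80,7),c(j,366,190,54,80,7)]))
E
```

```text
pos [ 0.4906 -0.2282  0.1342] yang 77.09 tilt [-2.e-04  9.e-04 -1.e+00] shift [ 0.0002 -0.0132  0.0292] 11.5 0.8791950598525082 0.0 [-0.2 -0.4 -0. ]
```

View pics/m6.png

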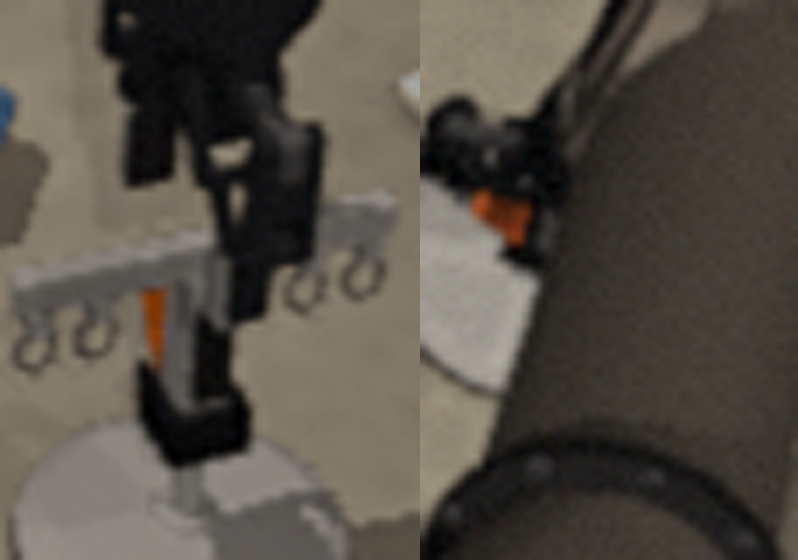

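The top rests on the post with its rim at 65 mm, the lever is open and the fingers are spread above. In the crop, the near finger's tip is around (250,315), possibly offset along the bar from the rest at (213,360). I'll quantify that.

Run:
```python
from h import *
from scipy.optimize import least_squares
i,K,P=cam('side'); e=get_obs()['eef_pos']
a=np.radians(-13); X=np.array([np.cos(a),np.sin(a),0]);Y=np.array([-np.sin(a),np.cos(a),0]);Z=np.array([0,0,1])
def pc(px,s=7,u0=300,v0=235): return ((np.array(px)+.5)/s-.5+[u0,v0])
obs=pc([(180,466),(248,447),(15,310),(395,225)])
loc=np.array([(-17,-17,0),(17,-17,0),(-75,-5,80),(75,-5,80)])/1e3
def pr(p):
    b=np.radians(p[2]); x=np.array([np.cos(b),np.sin(b),0]);y=np.array([-np.sin(b),np.cos(b),0])
    return proj(K,P,np.array([p[0],p[1],.065])+loc[:,:1]*x+loc[:,1:2]*y+loc[:,2:]*Z)
r=least_squares(lambda p:(pr(p)-obs).ravel(),[.487,-.243,-13.],x_scale=[.01,.01,5])
print(r.x,r.fun.reshape(-1,2).round(2)); d=np.array([*r.x[:2],0])-e; print('top rel hand X,Y mm',d@X*1e3,d@Y*1e3)
pts=[e+X*sx-Y*sy+Z*.006 for sx,sy in((-.011,.037),(.011,.037),(-.011,.045),(.011,.045))]
print('pads pred crop',((proj(K,P,pts)-[300,235]+.5)*7).round(0).tolist())
top=np.array([*r.x[:2],.065]); print('rest pred',((proj(K,P,[top+X*x-Y*.015+Z*z for x,z in((-.008,.072),(.008,.072),(-.008,.028),(.008,.028))])-[300,235]+.5)*7).round(0).tolist())
```

```text
[  0.48959544  -0.23975147 -12.78924661] [[-1.72 -0.61]
 [ 0.32 -0.76]
 [ 1.1   0.71]
 [ 0.25  0.74]]
top rel hand X,Y mm 1.4585076437795483 -9.884954482803366
pads pred crop [[206.0, 328.0], [262.0, 316.0], [215.0, 343.0], [271.0, 330.0]]
rest pred [[203.0, 311.0], [243.0, 302.0], [194.0, 399.0], [233.0, 390.0]]
```

Call:
{"fn": "arm_command", "kwargs": {
  "commands": [0,0,0.006,0,0,0,0.88,0,0,0.012,0,0,0,0.88,0,0,0.018,0,0,0,0.88,0,0,0.024,0,0,0,0.88,0,0,0.03,0,0,0,0.88,0,0,0.035,0,0,0,0.88,0,0,0.035,0,0,0,0.88],
  "force": 25
}}

```text
t: 12.35
eef_pos: [0.4898, -0.2298, 0.0984]
tool_rot: [-0.001, 0.113, 0.994, 0.0]
contact_force: [-1.2, 0.3, -0.7]
gripper_width: 0.881
grasp_force: 0.0
```

Call:
{"fn": "arm_command", "kwargs": {
  "commands": [0,0,0,0,0,0,0.82,0,0,0,0,0,0,0.78,0,0,0,0,0,0,0.78,0,0,0,0,0,0,0.78]
}}

```text
t: 12.75
eef_pos: [0.4905, -0.23, 0.0995]
tool_rot: [0.0, 0.113, 0.994, -0.0]
contact_force: [-0.4, -0.8, -0.1]
gripper_width: 0.781
grasp_force: 0.0
```

Call:
{"fn": "arm_command", "kwargs": {
  "commands": [0,0,0,0,0,0,0.75,0,0,0,0,0,0,0.75,0,0,0,0,0,0,0.75]
}}

```text
t: 13.05
eef_pos: [0.4903, -0.23, 0.0993]
tool_rot: [0.0, 0.113, 0.994, 0.0]
contact_force: [-0.1, 0.4, 0.1]
gripper_width: 0.747
grasp_force: 0.0
```

Call:
{"fn": "arm_command", "kwargs": {
  "commands": [0,0,0,0,0,0,0.72,0,0,0,0,0,0,0.72,0,0,0,0,0,0,0.72]
}}

```text
t: 13.35
eef_pos: [0.4905, -0.2296, 0.0993]
tool_rot: [0.0, 0.113, 0.994, 0.0]
contact_force: [0.3, 1.1, 0.6]
gripper_width: 0.721
grasp_force: 0.9
```

Call:
{"fn": "arm_command", "kwargs": {
  "commands": [0,0,0,0,0,0,0.7,0,0,0,0,0,0,0.7,0,0,0,0,0,0,0.7]
}}

```text
t: 13.65
eef_pos: [0.4906, -0.2292, 0.0993]
tool_rot: [0.0, 0.113, 0.994, 0.0]
contact_force: [0.9, 5.2, 1.7]
gripper_width: 0.702
grasp_force: 2.5
```

Call:
{"fn": "arm_command", "kwargs": {
  "commands": [0,0.002,0,0,0,0,0.7,0,0.002,0,0,0,0,0.7,0,0.002,0,0,0,0,0.7]
}}

```text
t: 13.95
eef_pos: [0.4905, -0.2286, 0.0992]
tool_rot: [-0.0, 0.114, 0.994, -0.0]
contact_force: [0.4, 1.1, -0.5]
gripper_width: 0.701
grasp_force: 1.2
```

Call:
{"fn": "arm_command", "kwargs": {
  "commands": [0,0,0,0,0,0,0.68,0,0,0,0,0,0,0.68,0,0,0,0,0,0,0.68]
}}

```text
t: 14.25
eef_pos: [0.4908, -0.2282, 0.0994]
tool_rot: [0.0, 0.114, 0.994, -0.0]
contact_force: [0.3, 0.7, 2.0]
gripper_width: 0.68
grasp_force: 4.2
```

Call:
{"fn": "arm_command", "kwargs": {
  "commands": [0,-0.0008,0,0,0,0,0.66,0,-0.0016,0,0,0,0,0.64,0,-0.0016,0,0,0,0,0.64,0,-0.0016,0,0,0,0,0.64]
}}

```text
t: 14.65
eef_pos: [0.4909, -0.2286, 0.0999]
tool_rot: [0.0, 0.113, 0.994, 0.001]
contact_force: [-1.0, 4.8, 8.9]
gripper_width: 0.645
grasp_force: 11.5
```

Call:
{"fn": "arm_command", "kwargs": {
  "commands": [0,0.0005,-0.002,0,0,0,0.635,0,0.0005,-0.004,0,0,0,0.635,0,0.0005,-0.006,0,0,0,0.635,0,0.0005,-0.008,0,0,0,0.635,0,0.0005,-0.008,0,0,0,0.635]
}}

```text
t: 15.15
eef_pos: [0.4903, -0.2288, 0.1073]
tool_rot: [-0.0, 0.113, 0.994, 0.0]
contact_force: [-0.4, 2.9, -3.6]
gripper_width: 0.636
grasp_force: 8.4
```

```bash
cat > r.py <<'E'
from h import *
# side view: collar bottom near corner and bar-left end, red amount under rim, in subpixels
i,K,P=cam('side'); f=i.astype(float); r=f[...,0]-f[...,1:].max(2)
s=r[280:302,320:336].copy(); w=np.clip(s-12,0,None); v,u=np.mgrid[280:302,320:336]
print('red',w.sum().round(), (w*v).sum()/max(w.sum(),1e-9),s.max())
g=i.max(2).astype(int); print('cols 322..331 rows 284..304'); print(g[284:304,322:332])
o=get_obs(); print(o['t'],o['eef_pos'].round(4),o['contact_force'].round(1),round(o['gripper_width'],3),o['grasp_force'])
E
python3 r.py
```

```text
red 578.0 281.84083044982697 77.0
cols 322..331 rows 284..304
[[116  98  88  88  73  61  77  59  25  18]
 [ 92  92  89  88  70  61  77  59  26  16]
 [ 48  76  89  88  71  60  76  58  19  17]
 [ 32  75  90  90  77  70  81  61  27  14]
 [ 20  56  83  91  81  63  62  54  30  29]
 [ 14  31  74  90  80  50  31  32  36  49]
 [ 13  20  54  81  88  67  56  78  90  91]
 [ 16  15  31  56  89  93  80  73  69  61]
 [  6  12  15  28  53  58  46  31  26  20]
 [  7  14  14  20  24  19  17  15  10   9]
 [  2  11  14  15  10  12  10  16   7  13]
 [  7   7  11  12  10  10  12  13  14   9]
 [ 22   6   5  14  15  13  11  12   9   8]
 [ 50  11   4   6  12  11  10   9   4   3]
 [ 95  49  13   5   5   7  12  14  23  37]
 [126  84  23  10  20  30  45  69  97 122]
 [134 103  60  48  83  99  97 121 137 141]
 [141 130 101  85 102 108 107 130 142 141]
 [143 141 121 101 103 108 108 129 141 139]
 [143 143 125 104 104 109 108 129 140 140]]
15.2 [ 0.4904 -0.2288  0.1073] [ 0.7  3.  -2.8] 0.636 8.446355796550051
```

Run:
```python
from h import *
i,K,P=cam('side'); x,y=.4875,-.2412
a=np.radians(-12.9); X=np.array([np.cos(a),np.sin(a),0]);Y=np.array([-np.sin(a),np.cos(a),0])
for z in(.065,.072,.073,.089): print(z,proj(K,P,[np.array([x,y,z])+(X*p+Y*q)*.017 for p,q in((-1,-1),(1,-1),(-1,1))]).round(2).tolist())
im=cv2.cvtColor(cv2.imread('pics/m6.png'),cv2.COLOR_BGR2RGB)[:, :420]; s=cv2.resize(im,(60,80),interpolation=cv2.INTER_AREA).max(2)
print('at rest, rows 294..306 cols 320..336'); print(s[59:71,20:37].astype(int)); print('now'); print(i.max(2)[292:304,320:337])
```

```text
0.065 [[323.23, 301.16], [335.02, 298.31], [318.14, 292.5]]
0.072 [[323.42, 299.24], [335.25, 296.39], [318.31, 290.59]]
0.073 [[323.45, 298.96], [335.28, 296.11], [318.33, 290.32]]
0.089 [[323.89, 294.52], [335.81, 291.68], [318.73, 285.91]]
at rest, rows 294..306 cols 320..336
[[ 23   4   9  17  19  28  39  34  28  21  14  15  12   7   4  36 111]
 [ 49   9   3   9  12  16  18  16  13  10  11  11  10   4   5  43 113]
 [ 81  23   8   5  10  12  11  10  10  12  13  12  13   9   7  42 108]
 [101  51  15   6  10   8   8  10  13   9   9   8  12   9   5  43 101]
 [124  95  50  11   7  11  10   9  10   9   9   7   6   2  13  62 117]
 [134 124  83  23   3   4   7   6   4   4  13  15  26  37  54  93 130]
 [136 130 102  50  12   3  10  12  19  41  66  75  92 116 127 132 138]
 [140 139 128  96  52  29  41  53  73 111 131 134 135 140 142 140 140]
 [141 142 142 135 106  86  94  97 103 129 143 143 142 140 138 138 138]
 [141 142 145 143 119 100 106 107 109 130 141 140 138 139 138 138 139]
 [139 140 141 137 118 103 105 107 110 129 141 140 139 139 138 138 138]
 [135 127 128 130 118 105 106 108 104 1
[... 189 characters left out ...]
  4   7  11  11  12  14  11   9   9  10   9   9   6  40 117]
 [104  50   6  10  11  10   4  14  10  12  12  10  14  10  12  43 116]
 [126  85  23   9  14  14  15  13   5  14  11   6   8   7   5  38 110]
 [133 102  48  12   7   9  12   7  11   6   4   3  12  11  23  59 103]
 [135 123  97  47   9   4   4   5  12  13  24  40  61  75  92 121 133]
 [139 136 125  85  23   7  22  30  43  70  97 122 134 134 135 140 141]
 [141 140 134 103  59  47  82  99  96 122 137 141 141 141 140 140 139]
 [142 141 140 130 100  86 102 107 106 130 142 141 140 139 139 138 138]
 [140 141 143 142 121 101 104 108 108 130 140 140 139 138 137 138 139]
 [141 141 143 143 124 104 105 109 108 129 141 139 139 138 138 137 139]]
```

Lifting works: the rim rose about 5 mm. The near collar wall hides the mark from the side camera, so I'll raise the top briefly with the lever still open to see mark and rim together.

Call:
{"fn": "arm_command", "kwargs": {
  "commands": [0,0.0005,-0.005,0,0,0,0.63,0,0.0005,-0.011,0,0,0,0.63,0,0.0005,-0.017,0,0,0,0.63,0,0.0005,-0.023,0,0,0,0.63,0,0.0005,-0.03,0,0,0,0.63,0,0.0005,-0.037,0,0,0,0.63,0,0.0005,-0.042,0,0,0,0.63,0,0.0005,-0.042,0,0,0,0.63]
}}

```text
t: 16.05
eef_pos: [0.4913, -0.2288, 0.1503]
tool_rot: [0.001, 0.113, 0.994, -0.0]
contact_force: [0.2, 2.2, -1.9]
gripper_width: 0.631
grasp_force: 8.2
```

Run:
```python
from h import *
i,K,P=cam('side'); f=i.astype(float); r=(f[...,0]-f[...,1:].max(2)).astype(int)
print(i.max(2)[280:300,318:340]); print('red'); print(r[284:300,320:334])
s=r[288:300,320:334]; w=np.clip(s-12,0,None); v,u=np.mgrid[288:300,320:334]; print((w*u).sum()/w.sum(),(w*v).sum()/w.sum(),w.sum())
o=get_obs(); print(o['t'],o['eef_pos'].round(4),o['contact_force'].round(1),round(o['gripper_width'],3),o['grasp_force'])
```

```text
[[115 117  94  45   7   4   8  13  19  45  48  36  31  20  16  14  10   7
    8  43 121 142]
 [117 118 115  77  19   4   7  11  12  21  18  16  13  10  10  11  14   7
    6  46 120 142]
 [119 120 119  95  45   9   6  11   9  15  14  13  10  10  11  11   6  11
   10  48 120 141]
 [119 119 120 115  77  17   6   6   9   7   8  10  11  13  11   9  12   4
   10  62 122 140]
 [119 117 119 121  96  47  11   5  11  10  11  15  12  11   9   4   6   2
   10  66 121 138]
 [124 118 118 121 117  91  45   6   9  12   8  11   8   8   4  11  16  22
   35  85 125 134]
 [126 120 119 119 121 117  80  17   2   3   7   7  11  21  36  56  73  91
  115 127 132 133]
 [131 130 124 120 120 121  93  43  10  21  30  41  52  85 119 130 131 130
  134 134 132 131]
 [133 135 128 121 119 122 114  90  60  81  99  97 101 123 137 139 136 135
  133 132 130 130]
 [135 134 133 125 119 121 120 113  97 100 108 102 112 129 135 135 133 131
  130 130 129 130]
 [133 132 134 128 122 120 120 112  99 101 106 105 115 130 135 132 132 130
  128 129 129 129]
 [129 130 130 130 127 122 119 109  99 101 104 101 109 126 135 133 131 129
  1
[... 899 characters left out ...]

 [ 9  9  9 10  8  5  0  1  1  2  3  7  9  9]
 [10 10  8  9  9  7  4  4  4  3  6  8 10 10]
 [10  9  9 10  8  8  5  2  1  3  7  9  9  9]
 [10  9  9  8  8 14 11  2  1  4 14 13 11 10]
 [ 8  9  9  7  8 21 40 29 29 31 22 12 10 10]
 [10  9  9  8  7 10 30 49 58 47 19 10  9 10]
 [ 9  9  9  9  8  5  8 11 12 12  9  9  9  9]
 [ 6  5  6  5  7  4  2  2  2  3  7  8  9  9]
 [ 5  6  5  4  4  5  4  3  4  4  5  7  6  8]
 [ 6  5  5  6  6  5  4  4  4  3  6  7  5  6]
 [ 4  6  5  6  6  5  4  4  4  5  6  6  6  5]
 [ 5  5  6  6  5  5  3  4  4  5  6  6  6  5]
 [ 5  5  5  6  5  5  4  3  3  5  6  6  6  6]]
327.66129032258067 291.55645161290323 248
16.1 [ 0.4911 -0.2288  0.1499] [ 0.1  1.2 -2.7] 0.635 8.101150312431855
```

The red centroid (327.7, 291.6) matches the start, so the base has not moved. The rim is at about 112 mm and the mark's upper edge at about 88 mm, so I'll lower 24 mm.

Call:
{"fn": "arm_command", "kwargs": {
  "commands": [0,0,0.003,0,0,0,0.63,0,0,0.008,0,0,0,0.63,0,0,0.013,0,0,0,0.63,0,0,0.018,0,0,0,0.63,0,0,0.022,0,0,0,0.63,0,0,0.024,0,0,0,0.63,0,0,0.024,0,0,0,0.63]
}}

```text
t: 16.8
eef_pos: [0.4903, -0.2285, 0.1247]
tool_rot: [-0.001, 0.114, 0.994, 0.0]
contact_force: [0.8, 1.7, -3.2]
gripper_width: 0.63
grasp_force: 8.0
```

```bash
cat > e.py <<'E'
from h import *
# rim height from the collar's lower edge (side view, several frames), relative to the rest picture (rim 65 mm)
def edges(g,v0):
    out=[]
    for c in (331,332,333,334):
        col=g[:,c-320].astype(float); k=np.where((col[:-1]<70)&(col[1:]>=70))[0]
        k=k[-1]; out.append(v0+k+(70-col[k])/(col[k+1]-col[k]))
    return np.array(out)
im=cv2.cvtColor(cv2.imread('pics/m6.png'),cv2.COLOR_BGR2RGB)[:,:420]; s=cv2.resize(im,(60,80),interpolation=cv2.INTER_AREA).max(2)
rest=edges(s[55:75,20:37],290)
now=[]
for _ in range(2):
    i,K,P=cam('side'); now.append(edges(i.max(2)[280:303,320:337],280))
now=np.mean(now,0); print(rest.round(2),now.round(2))
d=rest-now; print('rim mm',(65+d/.281).round(1),'mean',65+d.mean()/.281)
o=get_obs(); print(o['t'],o['eef_pos'].round(4),o['contact_force'].round(1),round(o['gripper_width'],3),o['grasp_force'],'rim off TCP',o['eef_pos'][2]*1e3-65-d.mean()/.281)
E
python3 e.py
```

```text
[299.92 299.67 299.42 299.22] [293.81 293.45 293.27 293.07]
rim mm [86.7 87.1 86.9 86.9] mean 86.89548752838206
16.9 [ 0.4904 -0.2286  0.1251] [ 0.3  1.6 -4.3] 0.631 7.99718462578312 rim off TCP 38.247058296176164
```

Call:
{"fn": "arm_command", "kwargs": {
  "commands": [0,0,-0.0013,0,0,0,0.63,0,-0.0008,-0.0013,0,0,0,0.61,0,-0.0017,-0.0013,0,0,0,0.59,0,-0.0025,-0.0013,0,0,0,0.57,0,-0.0025,-0.0013,0,0,0,0.57],
  "force": 40
}}

```text
t: 17.4
eef_pos: [0.4905, -0.2308, 0.1267]
tool_rot: [0.0, 0.113, 0.994, 0.0]
contact_force: [1.1, 2.3, -1.3]
gripper_width: 0.569
grasp_force: 8.7
```

```bash
python3 e.py
```

```text
[299.92 299.67 299.42 299.22] [293.51 293.28 293.04 292.81]
rim mm [87.8 87.7 87.7 87.8] mean 87.7583512372088
17.5 [ 0.4904 -0.2309  0.1267] [ 1.6  2.4 -1.6] 0.567 8.727786645758897 rim off TCP 38.89800963294722
```

Call:
{"fn": "arm_command", "kwargs": {
  "commands": [0,-0.0008,-0.0006,0,0,0,0.55,0,-0.0017,-0.0009,0,0,0,0.53,0,-0.0025,-0.0012,0,0,0,0.51,0,-0.0025,-0.0012,0,0,0,0.51]
}}

```text
t: 17.9
eef_pos: [0.4894, -0.2337, 0.1278]
tool_rot: [-0.0, 0.114, 0.994, -0.0]
contact_force: [0.8, 1.6, -2.5]
gripper_width: 0.509
grasp_force: 7.1
```

```bash
python3 e.py
```

```text
[299.92 299.67 299.42 299.22] [294.06 293.51 293.27 293.1 ]
rim mm [85.8 86.9 86.9 86.8] mean 86.59387760686121
18.0 [ 0.4894 -0.2336  0.1277] [ 1.   2.2 -1.4] 0.512 7.038198206573725 rim off TCP 41.14464290368951
```

Call:
{"fn": "arm_command", "kwargs": {
  "commands": [0,0,-0.0014,0,0,0,0.51,0,-0.0004,-0.0018,0,0,0,0.5,0,-0.0008,-0.0022,0,0,0,0.49,0,-0.0012,-0.0026,0,0,0,0.48,0,-0.0012,-0.0026,0,0,0,0.48]
}}

```text
t: 18.5
eef_pos: [0.4892, -0.2348, 0.1304]
tool_rot: [-0.0, 0.114, 0.994, -0.0]
contact_force: [0.8, 1.8, -3.5]
gripper_width: 0.482
grasp_force: 6.8
```

```bash
python3 e.py
```

```text
[299.92 299.67 299.42 299.22] [293.42 293.13 292.93 292.63]
rim mm [88.1 88.3 88.1 88.5] mean 88.23802447763067
18.6 [ 0.4892 -0.2347  0.1304] [-0.1  1.4 -2.6] 0.482 6.710174926556647 rim off TCP 42.154792171161276
```

Call:
{"fn": "arm_command", "kwargs": {
  "commands": [0,-0.0004,-0.0004,0,0,0,0.47,0,-0.0008,-0.0008,0,0,0,0.46,0,-0.0012,-0.0011,0,0,0,0.45,0,-0.0012,-0.0011,0,0,0,0.45]
}}

```text
t: 19.0
eef_pos: [0.489, -0.2358, 0.1315]
tool_rot: [0.0, 0.114, 0.994, 0.0]
contact_force: [0.1, 2.0, -4.5]
gripper_width: 0.453
grasp_force: 6.4
```

```bash
python3 e.py
```

```text
[299.92 299.67 299.42 299.22] [293.2  292.95 292.7  292.43]
rim mm [88.9 88.9 88.9 89.2] mean 88.97109445027371
19.1 [ 0.489  -0.2358  0.1315] [ 1.1  1.9 -3. ] 0.451 6.436389489099383 rim off TCP 42.526229171480225
```

Call:
{"fn": "arm_command", "kwargs": {
  "commands": [0,-0.0004,0,0,0,0,0.44,0,-0.0008,0,0,0,0,0.43,0,-0.0012,0,0,0,0,0.42,0,-0.0012,0,0,0,0,0.42]
}}

```text
t: 19.5
eef_pos: [0.4888, -0.2369, 0.1317]
tool_rot: [0.0, 0.113, 0.994, 0.0]
contact_force: [0.2, 4.2, 1.5]
gripper_width: 0.42
grasp_force: 7.4
```

```bash
python3 e.py
```

```text
[299.92 299.67 299.42 299.22] [293.14 292.92 292.69 292.43]
rim mm [89.1 89.  88.9 89.1] mean 89.04976438601469
19.6 [ 0.4889 -0.2369  0.1317] [-0.7  3.2  2. ] 0.423 7.4321231979411095 rim off TCP 42.67671483779557
```

Call:
{"fn": "arm_command", "kwargs": {
  "commands": [0,-0.0004,0.0003,0,0,0,0.41,0,-0.0008,0.0003,0,0,0,0.4,0,-0.0012,0.0003,0,0,0,0.39,0,-0.0012,0.0003,0,0,0,0.39]
}}

```text
t: 20.0
eef_pos: [0.489, -0.2381, 0.1317]
tool_rot: [0.001, 0.113, 0.994, 0.0]
contact_force: [-1.8, 4.6, 6.0]
gripper_width: 0.388
grasp_force: 9.2
```

```bash
python3 e.py
```

```text
[299.92 299.67 299.42 299.22] [293.34 293.08 292.91 292.47]
rim mm [88.4 88.5 88.2 89. ] mean 88.50652512768515
20.1 [ 0.4889 -0.2382  0.1317] [0.1 3.7 6.2] 0.394 9.229059889912605 rim off TCP 43.184285720105194
```

Call:
{"fn": "arm_command", "kwargs": {
  "commands": [0,0,-0.0003,0,0,0,0.38,0,-0.0003,-0.0004,0,0,0,0.37,0,-0.0003,-0.0004,0,0,0,0.36,0,-0.0003,-0.0004,0,0,0,0.35,0,-0.0003,-0.0004,0,0,0,0.33,0,-0.0003,-0.0004,0,0,0,0.33]
}}

```text
t: 20.7
eef_pos: [0.4887, -0.239, 0.1321]
tool_rot: [0.001, 0.114, 0.993, -0.0]
contact_force: [-0.3, 1.0, 6.6]
gripper_width: 0.355
grasp_force: 39.3
```

```bash
python3 e.py
```

```text
[299.92 299.67 299.42 299.22] [293.52 293.3  293.06 292.95]
rim mm [87.8 87.7 87.6 87.3] mean 87.58852944648501
20.8 [ 0.4887 -0.239   0.1321] [-1.3  1.5  5.8] 0.354 39.343178272247314 rim off TCP 44.52661828293361
```

Call:
{"fn": "arm_command", "kwargs": {
  "commands": [0,0,-0.0005,0,0,0,0.33,0,0,-0.001,0,0,0,0.33,0,0,-0.001,0,0,0,0.33]
}}

```text
t: 21.1
eef_pos: [0.4886, -0.239, 0.1323]
tool_rot: [0.0, 0.114, 0.994, -0.0]
contact_force: [4.0, -1.5, -5.5]
gripper_width: 0.354
grasp_force: 40.4
```

```bash
python3 e.py
python3 - <<'E'
from h import *
i,K,P=cam('side')
save('m7.png',cv2.resize(i[225:325,285:385],None,fx=6,fy=6,interpolation=cv2.INTER_CUBIC))
E
```

```text
[299.92 299.67 299.42 299.22] [293.52 293.28 293.08 292.93]
rim mm [87.8 87.7 87.6 87.4] mean 87.61130117479759
21.2 [ 0.4886 -0.2389  0.1322] [ 4.8 -1.7 -6.9] 0.355 40.381112694740295 rim off TCP 44.63786498138295
```

View pics/m7.png

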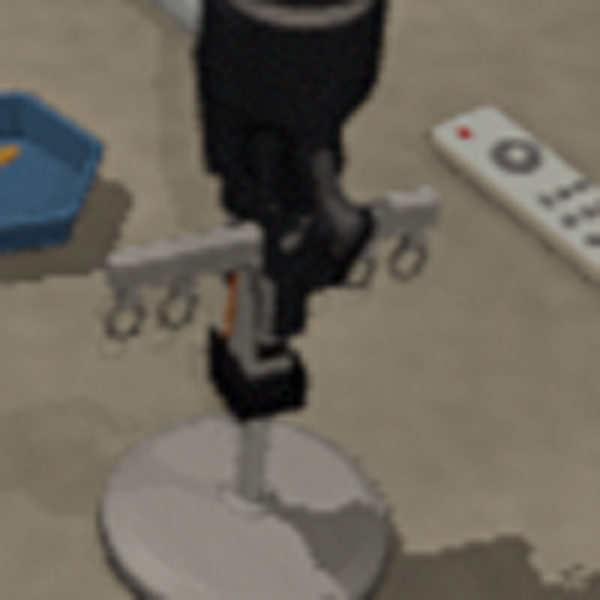

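The side view shows the top upright on the post at the mark, lever folded flat against the sleeve, dish and remote where they were. The clamp holds: the hand no longer moves relative to the post. I'll release the residual vertical pull, then hand in.

Call:
{"fn": "arm_command", "kwargs": {
  "commands": [0,0,0.0005,0,0,0,0.33,0,0,0.0005,0,0,0,0.33,0,0,0.0005,0,0,0,0.33,0,0,0.0005,0,0,0,0.33]
}}

```text
t: 21.65
eef_pos: [0.4886, -0.2389, 0.1323]
tool_rot: [0.0, 0.114, 0.994, -0.0]
contact_force: [3.0, -3.0, -4.4]
gripper_width: 0.358
grasp_force: 40.8
```

```bash
python3 e.py; python3 -c "
from station import hand_in
print(hand_in())"
```

```text
[299.92 299.67 299.42 299.22] [293.52 293.29 293.07 292.93]
rim mm [87.8 87.7 87.6 87.4] mean 87.60583911836028
21.75 [ 0.4886 -0.2389  0.1323] [ 2.9 -3.9 -3.7] 0.351 40.78327238559723 rim off TCP 44.65177773847671
the job is handed in; nothing more can be done
None
```

I handed the job in at 21.75 s: the top is upright on the farther post with the lever squeezed shut and still gripped at about 41 N, and the rim is at about 87.6 mm against a mark I put at about 88.2 mm, both good to about ±1 mm.

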